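# Latch the end cover of an inverter housing

## Task

Close the draw latch on top of the drive housing: flip its claw forward, press it down on the round keeper bar of the end cover until it snaps over, and bed it there for a moment with a firm push of one to two kilograms; then swing the lever over centre and all the way down flat, so that the cover is drawn in and stays latched, and let go. Never push anything with more than two kilograms (the claw and lever are thin sheet), push the cover only through the latch, and leave the loose parts around it where they are.

Things in the scene. Friction and masses are not known exactly. Their poses are not given: they have to be found in the camera images.
- case: Ribbed grey inverter housing, fixed, 180 x 100 mm, flat top 60 mm above the bench. Origin at bench level straight below the latch lever's pivot, on the centre line; z up; x along the housing towards the end cover ('forward' below); y along the latch's hinge axes. It reaches from 150 mm behind the origin to 30 mm in front. A small steel latch base is on its top.
- cover (a joint): How far (m) the grey end cover (50 x 100 mm, top level with the housing's) stands off along the housing's x: 0 = home, about 0.0138 = as found, pushed out by gasket and connector springs (1800 N/m: under 1 N when out, about 25 N when home). Slides on guide pins. Latched: below 0.003.
- keeper_bar (a point): Centre of the keeper: round steel bar, 8 mm diameter, along the housing's y between two cheeks 28 mm apart on top of the end cover; 9 mm above the cover's top (69 mm above the bench), 48 mm in front of the lever pivot with the cover home, about 62 mm with it out. Axes as the housing's.
- lever_pivot (a point): Centre of the lever's hinge axis, 74 mm above the bench (14 mm above the housing's top), between two small ears. Axes as the housing's.
- lever (a joint): Angle (rad) of the latch lever: 0 = upright; -0.25 = open stop, leaning forward, near which it is found; 1.571 = flat backwards, closed stop (closed above 1.5). Dead centre is near 1.3: let go earlier with the claw hooked, it springs up. The claw hooks only with the lever near its open stop. Hooked, it takes about 4 N at its end to swing.
- lever_end (a point): Midway through the lever's thickness, 60 mm from its pivot, at its free end. The lever is a plain steel strip 60 mm long from the pivot, 24 mm wide, 5 mm thick; z runs from the pivot to the free end, x out of the face that looks to the cover when upright and up when closed. The claw is pinned to it 14 mm from the pivot.
- claw (a joint): Angle (rad) of the claw about its pin on the lever. lever + claw = the claw's pitch: 0 = level, pointing forward; 1.571 = straight up; about -0.2 = hooked, lever open. Found upright or leaning back a little; pushed forward well past upright it falls until its hook rests on the bar, unhooked: pressed with some 5 N it snaps over the bar, then stands on it hard, 15 N per mm.
- claw_end (a point): Centre of the top face of the claw's end plate (16 x 22 mm), right above the bar when hooked: the place to press. x runs along the claw away from its pin, z out of the top face. The claw is an open frame of 4 mm steel round the lever, 38 mm wide, with side bars; 50 to 71 mm from its pin are a crossbar and the end plate. Standing up, it rises over 15 mm above the lever's free end.
- hook_seat (a point): Centre of the space inside the claw's hook (a 3 mm lip turned down 10 mm below the end plate), 8 mm below point claw_end along the claw's z. It coincides with the keeper bar's centre (within 2 mm) when the hook is fully home over the bar.
- fan: Loose bystander: black 60 mm cooling fan, 25 mm thick, standing on its edge beside the housing; origin at the centre of its underside. Leave it.
- capacitor: Loose bystander: grey upright capacitor can, 25 mm across, 45 mm tall; origin at the centre of its underside. Leave it.
- screw_tray: Loose bystander: grey open plastic tray 90 x 65 x 28 mm; origin at the centre of its underside. Leave it.

How it is judged (in metres and radians):
On the way, in this order (a step that is already met when the one before it is completed fails the run):
1. the claw's hook is home over the keeper bar (hook seat within 4 mm of the bar's centre) and bedded by the fingers with over 8 N, while the lever is still open (below 0.3 rad) (distance between hook_seat and keeper_bar below 0.004 m and contact force between the fingers and claw above 8 N and value of joint lever below 0.3 rad), for 0.2 s.
2. the lever is swung down flat (above 1.5 rad) with the hook on the bar and the cover drawn home (under 3 mm) (distance between hook_seat and keeper_bar below 0.004 m and value of joint lever above 1.5 rad and value of joint cover below 0.003 m), for 0.2 s.
At the end, for the whole second after the job is handed in: The lever lies flat at rest (above 1.5 rad), the claw's hook is over the keeper bar (hook seat within 4 mm of the bar's centre) and the cover is drawn in to under 3 mm from home, with the robot clear (all of step 2 and velocity of joint lever between -0.05 and 0.05 rad/s); the robot touches nothing.
It fails at once if the latch, housing or cover is pushed with more than 25 N (contact force between any of the fingers, the arm and case above 25 N).
It fails at once if the cover or its keeper is pushed directly with more than 8 N (contact force between any of the fingers, the arm and cover above 8 N).
It fails at once if the fan, the capacitor or the screw tray is moved more than 20 mm (distance of any of fan, capacitor, screw_tray from where it was at the start of the episode above 0.02 m).
It also fails if it takes over 64 s, if anything falls off the work surface, if the arm or the gripper's body presses on something with over 40 N, if the wrist force passes 120 N, or if a joint passes its speed limit or range.

## Robot

A 7-joint arm with a two-finger parallel gripper is mounted at the origin on the work surface. World frame = base frame: x ahead of the robot, y to its left, z up, the work surface at z = 0. Lengths are in m, angles in degrees, forces in N, time in s.
With the tool pointing down it reaches from about 0.4 to 0.9 m from the base axis. Payload 5.5 kg.
Tool frame: the origin (TCP) lies at the very end of the fingers, on their centre line; the grasp point (between the pads) lies 19 mm behind it; z points along the fingers, y is the line along which they close (so a half turn about z gives the same grasp; the last joint's range is limited). The gripper opens to 92 mm and grips with 3 to 60 N. Pads are 19 mm wide; open, the fingers measure 130 mm over their backs; the gripper's body (75 mm by 190 mm) begins 47 mm behind the grasp point.
Start: joints at [87.216, 28.699, -24.465, 88.831, 12.651, 65.22, -12.049], TCP at [0.199, -0.619, 0.227] pointing down, gripper open.
Joint ranges: [-164.97, 164.97], [-17.58, 116.51], [-87.97, 89.64], [11.32, 138.91], [-80.73, 260.73], [10.89, 115.49], [-147.41, 147.41]. Speed limits (degrees/s): [147.25, 147.25, 180, 180, 180, 180, 180].

## Interface

Orientations are given as [roll, pitch, yaw] about the fixed x, y, z axes, in that order (R = Rz(yaw) Ry(pitch) Rx(roll)).
In Python, from station import * gives the robot as it stands.
- The arm moves only by the shell command python3 -m jog 'ROWS'. ROWS is JSON, a list of rows, each a list of 5 numbers: the opening, from -1 (shut) to 1 (fully open), then the shift along the world's x, y, z in cm, then the turn about the world's z in degrees. In form: [[gripper, x, y, z, twist], ...]. A call has 1 to 5 rows; each row shifts and turns the commanded pose from where the row before left it; what a row does not reach is not made up. A row lasts 1/12 s, in which the tool goes at most 41.7 mm and 7.16 degrees, less where a joint would pass 70% of its speed; a pose out of reach is approached as far as the arm can. A call with a gripper value outside its range is refused whole. The fingers move at their own pace and stop on an object; the grip force is fixed at half the most. Time passes only in rows, so rows that do not move let the fingers close. It gives the time, the measured TCP pose, the force, the opening and the grip force at its end, in the units of the state.
- state(): the state, without advancing time (a new reading comes with each control period).
- read_camera(name): name is "scene" or "top"; returns (picture, depth): 420x560x3 uint8, red, green, blue; 420x560 float32, m along the optical axis (not along the pixel's ray), 0 where there is no reading.
- camera_info(name): a dict with "vfov" (degrees; the focal length in pixels is half the picture's height over the tangent of half this angle, whatever the lens; pixels are square), "cx", "cy" (the principal point, pixels), "eye" and "attitude" of the camera in the world. Camera axes: x right, y up, looking along -z (the intrinsics and any distortion apply to the point x, -y, -z); pixel columns grow to the right and rows downward; lengths in m; the calibration is good to about 2 mm. A picture is of the moment at which its call begins. camera_info takes no time and is no camera call.
- job_done(): hands the job in; it is judged then, once.
Trained networks look in the newest picture that a camera, given by its name, has taken for a name from the list of things; names that differ only in an ending like _2 or _b are one class to them, and where a whole thing is asked for, a point or a joint stands for the part that bears it (a point fixed in the world has none). Each returns a list of dicts, best first, with "p" (0 to 1); they miss things now and then, are a little off and sometimes report something else, mostly with a low value. They report only what shows in the picture. A call takes as long as a camera call.
- silhouettes(camera, name): "pixels" (420x560 bool, what is visible of it).
- landmark_of(camera, name): "point" ([x, y, z] in m, in world coordinates, good to about 4 mm: a listed point, or the origin of a listed thing).
The state is a dict: "time": time; "q": joint angles; "joint_velocities": joint speeds; "joint_efforts": joint torques, N m; "tool_pos": TCP position; "ee_rot": TCP orientation; "contact_force": force on the tool from outside, world axes, zero at the start; "ft_torque": the same for the moment, N m; "finger_gap": finger opening in m; "grasp_force": force on a finger pad.
Only numpy, scipy, OpenCV 4.12 (cv2) and the standard library are available. Lean on these libraries where they do the work, as an engineer would, in place of code of your own. Each camera call takes 0.05 s, during which the arm holds its last target. There are 200 camera calls.

## Working session

There is one attempt and no reset: what is moved stays moved. The work goes in short steps, Python scripts to look and compute and a shell command to move; the robot and the scene stay as the last step left them, time stands still between calls to the robot, and variables do not carry over. Pictures are saved under pics/ and viewed, at most 10 in all, crops included, and the job is handed in when it is done.

```bash
ls; mkdir -p pics
python3 - <<'E'
from station import *
import cv2, numpy as np
s=state(); print(s['time'],s['tool_pos'],s['ee_rot'],s['contact_force'],s['finger_gap'])
for c in ["scene","top"]:
    im,d=read_camera(c); cv2.imwrite(f'pics/{c}0.png',im[:,:,::-1]); i=camera_info(c); print(c,i)
    for n in ["case","keeper_bar","lever_pivot","lever_end","claw_end","hook_seat","fan","capacitor","screw_tray"]:
        r=landmark_of(c,n)
        print(n,[(np.round(x['point'],4).tolist(),round(x['p'],2)) for x in r[:2]])
E
```

```text
pics
0.0 [ 0.19911616 -0.61800947  0.22566314] [-1.79887034e+02 -5.12454522e-04  1.78671326e+01] [-0.64162992  0.12071086 -0.81030634] 0.09179164495751475
scene {'vfov': 53.776859828674056, 'cx': 286.5002429877513, 'cy': 213.79782572246532, 'eye': array([0.9894742 , 0.15345847, 0.60188421]), 'attitude': array([ 41.1557608 ,  -0.15544835, 113.2241249 ])}
case [([0.5539, 0.0466, 0.0036], 0.57)]
keeper_bar [([0.492, 0.0229, 0.0658], 0.6)]
lever_pivot [([0.5527, 0.0468, 0.0728], 0.93), ([0.6731, -0.0323, 0.0011], 0.37)]
lever_end [([0.5376, 0.0417, 0.1318], 0.84)]
claw_end [([0.5609, 0.0481, 0.1492], 0.85)]
hook_seat [([0.5525, 0.0471, 0.1509], 0.8)]
fan [([0.5488, 0.17, 0.0043], 0.83)]
capacitor [([0.547, -0.0726, -0.0007], 0.79)]
screw_tray [([0.6713, -0.0317, 0.0016], 0.57)]
top {'vfov': 57.46545174994523, 'cx': 280.08154660032926, 'cy': 211.21987146907333, 'eye': array([ 0.47163386, -0.04740658,  0.74167849]), 'attitude': array([  8.70282234,   3.47227877, -90.00230796])}
case [([0.547, 0.0412, -0.0003], 0.58)]
keeper_bar [([0.4946, 0.0238, 0.0713], 0.79)]
lever_pivot [([0.5553, 0.042, 0.074], 0.87)]
lever_end []
claw_end [([0.5628, 0.0435, 0.1486], 0.74)]
hook_seat [([0.5537, 0.0424, 0.1496], 0.8)]
fan [([0.546, 0.1722, -0.0011], 0.67)]
capacitor [([0.544, -0.0742, 0.0], 0.67)]
screw_tray [([0.6663, -0.0265, 0.0029], 0.93)]
```

View pics/scene0.png

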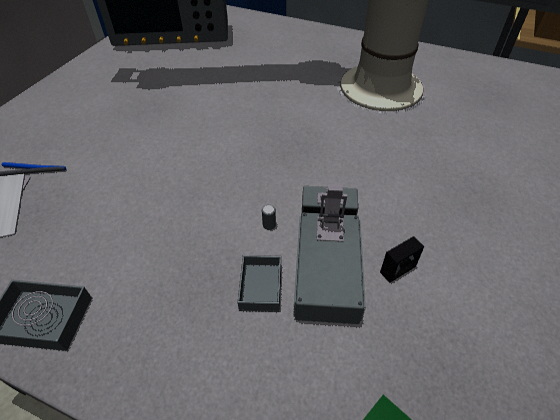

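View pics/top0.png

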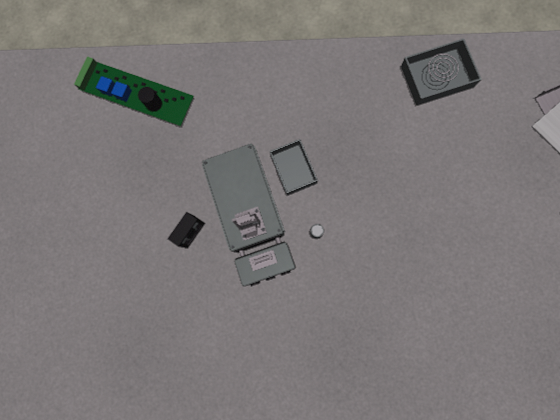

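```bash
cat > h.py <<'E'
from station import *
import cv2, numpy as np
from scipy.spatial.transform import Rotation as R
def cloud(c,d):
    i=camera_info(c); f=210/np.tan(np.radians(i['vfov']/2))
    v,u=np.mgrid[:420,:560]
    p=np.stack([(u-i['cx'])/f*d,-(v-i['cy'])/f*d,-d],-1)
    return p@R.from_euler('xyz',i['attitude'],degrees=True).as_matrix().T+i['eye']
E
python3 - <<'E'
from h import *
for c in ["top","scene"]:
    im,d=read_camera(c); P=cloud(c,d); P[d==0]=9
    m=(abs(P[...,2]-.06)<.005)&(P[...,0]>.3)&(P[...,0]<.8)&(abs(P[...,1]-.05)<.12)
    n,l,st,_=cv2.connectedComponentsWithStats(m.astype(np.uint8),connectivity=4)
    for k in np.argsort(-st[1:,4])[:2]+1:
        q=P[l==k]; r=cv2.minAreaRect((q[:,:2]*1000).astype(np.float32)); print(c,st[k,4],r,np.median(q[:,2]))
    if 1:
        a=np.radians(198.5); o=np.array([.554,.044])
        m2=(P[...,2]>.08)&(np.linalg.norm(P[...,:2]-o,axis=-1)<.06)
        q=P[m2]; X=(q[:,:2]-o)@[np.cos(a),np.sin(a)]; Y=(q[:,:2]-o)@[-np.sin(a),np.cos(a)]
        for z in np.arange(.08,.17,.01):
            s=abs(q[:,2]-z)<.005
            if s.sum(): print(round(z,2),s.sum(),np.round(np.percentile(X[s]*1000,[2,50,98])),np.round(np.percentile(Y[s]*1000,[2,98])))
E
```

```text
top 4746 ((605.0416870117188, 64.02894592285156), (181.993896484375, 101.1935806274414), 18.99337387084961) 0.0591971809518993
top 1527 ((482.9970397949219, 22.33202362060547), (51.97261047363281, 99.81311798095703), 19.0480899810791) 0.059384036480933045
0.08 1 [7. 7. 7.] [9. 9.]
0.09 48 [2. 5. 7.] [-20.  16.]
0.1 16 [3. 5. 9.] [-21.  16.]
0.11 20 [ 1.  4. 13.] [-20.  16.]
0.12 17 [-0.  3. 16.] [-21.  16.]
0.13 86 [ 0. 19. 23.] [-20.  15.]
0.14 29 [-4. -1.  8.] [-22.  16.]
0.15 25 [-4. -1.  5.] [-20.  14.]
0.16 122 [-6.  1.  8.] [-13.   8.]
scene 5705 ((607.3959350585938, 66.37422180175781), (181.2354278564453, 104.4902572631836), 19.200733184814453) 0.060703563254733695
scene 439 ((494.0110168457031, -2.8138484954833984), (53.25189971923828, 44.00139617919922), 17.66816520690918) 0.060695825815406224
0.08 37 [0. 2. 4.] [-15.   9.]
0.09 111 [-0.  2.  6.] [-22.  16.]
0.1 95 [-1.  6.  8.] [-21.  16.]
0.11 97 [-2.  8. 10.] [-22.  14.]
0.12 67 [-4. 10. 12.] [-21.  15.]
0.13 31 [-5. -3. 20.] [-22.  16.]
0.14 73 [-7. -5. -4.] [-22.  15.]
0.15 79 [-8. -6. -3.] [-20.  14.]
0.16 117 [-9. -3.  6.] [-14.   7.]
```

```bash
python3 -m jog '[[-1,1.5,2.6,0,1.1],[-1,1.5,2.6,0,0],[-1,1.5,2.6,0,0],[-1,1.5,2.6,0,0],[-1,1.5,2.6,0,0]]'
python3 -m jog '[[-1,1.5,2.6,0,0],[-1,1.5,2.6,0,0],[-1,1.5,2.6,0,0],[-1,1.5,2.6,0,0],[-1,1.5,2.6,0,0]]'
python3 -m jog '[[-1,1.5,2.6,0,0],[-1,1.5,2.6,0,0],[-1,1.5,2.6,0,0],[-1,1.5,2.6,0,0],[-1,1.5,2.6,0,0]]'
python3 -m jog '[[-1,1.5,2.6,0,0],[-1,1.5,2.6,0,0],[-1,1.5,2.6,0,0],[-1,1.5,2.6,0,0],[-1,1.5,2.6,0,0]]'
```

```text
time: 1.52
tool_pos: [0.275, -0.4874, 0.2268]
ee_rot: [180.0, -0.0, 19.0]
contact_force: [0.0, 0.4, 0.6]
finger_gap: 0.0629
grasp_force: 0.0
time: 1.93
tool_pos: [0.35, -0.3574, 0.227]
ee_rot: [180.0, -0.0, 19.0]
contact_force: [1.0, 0.4, 0.5]
finger_gap: 0.0299
grasp_force: 0.0
time: 2.35
tool_pos: [0.425, -0.2274, 0.227]
ee_rot: [180.0, -0.0, 19.0]
contact_force: [1.1, 0.6, -0.2]
finger_gap: 0.0009
grasp_force: 0.0
time: 2.77
tool_pos: [0.5001, -0.0974, 0.227]
ee_rot: [180.0, -0.0, 19.0]
contact_force: [-0.1, -0.6, 0.4]
finger_gap: 0.0004
grasp_force: 0.0
```

```bash
python3 -m jog '[[-1,1.7,3.1,0,0],[-1,1.7,3.1,0,0],[-1,1.8,3.1,0,0],[-1,1.8,3.1,0,0],[-1,1.8,3.2,0,0]]'
python3 -m jog '[[-1,0,0,-3,0],[-1,0,0,-3,0],[-1,0,0,-2,0],[-1,0,0,0,0]]'
python3 - <<'E'
from h import *
im,d=read_camera("scene"); cv2.imwrite('pics/s1.png',cv2.resize(im[140:340,220:460,::-1],None,fx=3,fy=3,interpolation=cv2.INTER_CUBIC))
E
```

```text
time: 3.18
tool_pos: [0.5882, 0.0585, 0.2268]
ee_rot: [180.0, -0.0, 18.9]
contact_force: [1.1, -0.6, 0.2]
finger_gap: 0.0002
grasp_force: 0.0
time: 3.52
tool_pos: [0.5841, 0.0568, 0.1422]
ee_rot: [-179.9, 0.4, 19.0]
contact_force: [-0.7, -1.7, -0.4]
finger_gap: 0.0005
grasp_force: 0.0
```

View pics/s1.png

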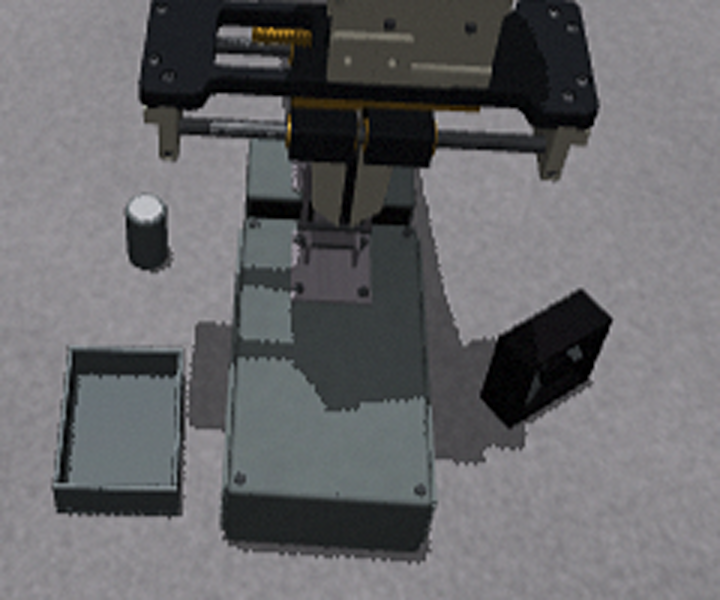

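The closed fingers stand behind the upright claw (tip near 345,220 in the crop), centred on the latch base. Pushing forward now.

```bash
python3 -m jog '[[-1,0,0,0,0],[-1,0,0,0,0]]'
python3 -m jog '[[-1,-0.47,-0.16,0,0],[-1,-0.47,-0.16,0,0],[-1,-0.47,-0.16,0,0],[-1,-0.47,-0.16,0,0]]'
python3 -m jog '[[-1,-0.47,-0.16,0,0],[-1,-0.47,-0.16,0,0],[-1,-0.47,-0.16,0,0],[-1,-0.47,-0.16,0,0]]'
```

```text
time: 3.73
tool_pos: [0.5888, 0.0576, 0.1486]
ee_rot: [180.0, -0.2, 18.9]
contact_force: [0.3, 1.1, -0.9]
finger_gap: 0.0006
grasp_force: 0.0
time: 4.07
tool_pos: [0.5683, 0.0505, 0.1474]
ee_rot: [180.0, -0.0, 18.9]
contact_force: [-0.3, 0.1, -0.2]
finger_gap: 0.0004
grasp_force: 0.1
time: 4.4
tool_pos: [0.5493, 0.0443, 0.1467]
ee_rot: [180.0, 0.0, 19.0]
contact_force: [-0.6, 0.4, 0.3]
finger_gap: 0.0007
grasp_force: 0.1
```

```bash
python3 -m jog '[[-1,-0.47,-0.16,0,0],[-1,-0.47,-0.16,0,0],[-1,-0.47,-0.16,0,0],[-1,-0.47,-0.16,0,0]]'
python3 -m jog '[[-1,-0.47,-0.16,0,0],[-1,-0.47,-0.16,0,0],[-1,-0.47,-0.16,0,0],[-1,-0.47,-0.16,0,0],[-1,0,0,0,0]]'
python3 - <<'E'
from h import *
for c in ["scene","top"]:
    im,d=read_camera(c)
    for n in ["claw_end","lever_end","keeper_bar","hook_seat"]:
        print(c,n,[(np.round(x['point'],4).tolist(),round(x['p'],2)) for x in landmark_of(c,n)[:2]])
cv2.imwrite('pics/t1.png',cv2.resize(im[180:330,180:380,::-1],None,fx=4,fy=4,interpolation=cv2.INTER_CUBIC))
E
```

```text
time: 4.73
tool_pos: [0.5305, 0.038, 0.1467]
ee_rot: [180.0, 0.0, 19.0]
contact_force: [-0.8, -0.8, 0.2]
finger_gap: 0.0003
grasp_force: 0.0
time: 5.15
tool_pos: [0.5111, 0.0312, 0.1466]
ee_rot: [180.0, 0.1, 19.0]
contact_force: [0.2, 0.4, -0.6]
finger_gap: 0.0007
grasp_force: 0.0
scene claw_end [([0.5054, 0.0322, 0.1286], 0.79)]
scene lever_end [([0.5337, 0.0407, 0.1312], 0.76)]
scene keeper_bar [([0.4929, 0.0235, 0.0677], 0.96)]
scene hook_seat [([0.4921, 0.0208, 0.0678], 0.23)]
top claw_end []
top lever_end []
top keeper_bar []
top hook_seat []
```

View pics/t1.png

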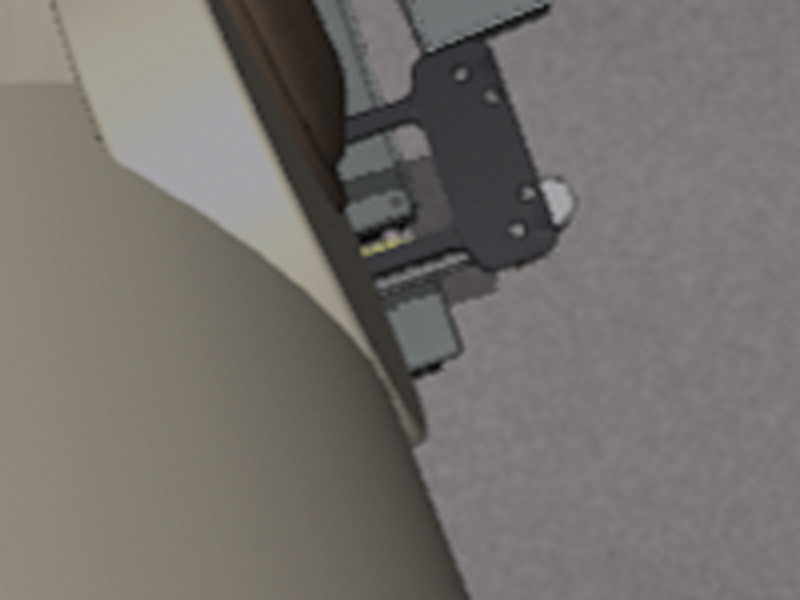

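The top view (hand and arm fill it) is no use here; the network in the scene view has the claw leaning forward about 45°. I'll push on.

```bash
python3 -m jog '[[-1,-0.47,-0.16,0,0],[-1,-0.47,-0.16,0,0],[-1,-0.47,-0.16,0,0],[-1,-0.47,-0.16,0,0],[-1,0,0,0,0]]'
python3 - <<'E'
from h import *
for c in ["scene"]:
    im,d=read_camera(c)
    for n in ["claw_end","lever_end","keeper_bar","hook_seat"]:
        print(c,n,[(np.round(x['point'],4).tolist(),round(x['p'],2)) for x in landmark_of(c,n)[:2]])
cv2.imwrite('pics/s2.png',cv2.resize(im[150:270,260:420,::-1],None,fx=5,fy=5,interpolation=cv2.INTER_CUBIC))
E
```

```text
time: 6.07
tool_pos: [0.492, 0.0247, 0.1466]
ee_rot: [180.0, 0.1, 18.9]
contact_force: [0.3, -0.4, 0.2]
finger_gap: 0.0004
grasp_force: 0.0
scene claw_end [([0.4894, 0.0259, 0.0837], 0.68)]
scene lever_end [([0.5329, 0.0396, 0.1296], 0.97)]
scene keeper_bar [([0.5485, -0.0726, 0.0025], 0.18)]
scene hook_seat [([0.4925, 0.0259, 0.0753], 0.53), ([0.547, 0.0424, 0.0718], 0.47)]
```

View pics/s2.png

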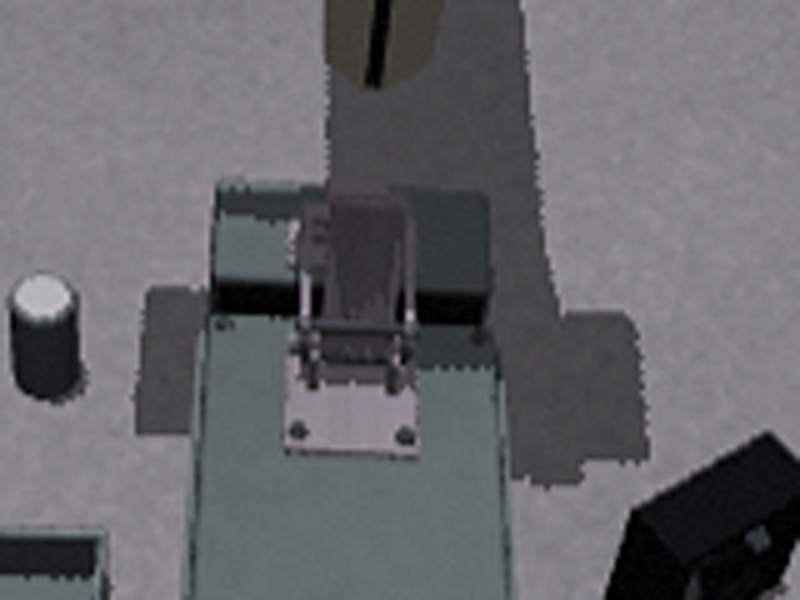

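The claw has fallen onto the bar (side bars at 305–410, 200–330 in the crop), lever upright in front; the fingertip is above its end plate. Descending to press.

```bash
python3 -m jog '[[-1,-0.1,0,-1.5,0],[-1,0,0,-1.5,0],[-1,0,0,-1,0],[-1,0,0,-0.7,0],[-1,0,0,0,0]]'
python3 -m jog '[[-1,0,0,-0.2,0],[-1,0,0,-0.2,0],[-1,0,0,0,0]]'
python3 -m jog '[[-1,0,0,-0.2,0],[-1,0,0,0,0]]'
```

```text
time: 6.73
tool_pos: [0.4914, 0.0254, 0.0983]
ee_rot: [-179.9, 0.1, 19.0]
contact_force: [0.4, -0.6, 0.1]
finger_gap: 0.0006
grasp_force: 0.0
time: 6.98
tool_pos: [0.4927, 0.0254, 0.0959]
ee_rot: [180.0, -0.0, 19.0]
contact_force: [0.3, 0.4, 0.2]
finger_gap: 0.0009
grasp_force: 0.0
time: 7.15
tool_pos: [0.4926, 0.0253, 0.0938]
ee_rot: [180.0, -0.0, 19.0]
contact_force: [-0.1, -0.3, 0.3]
finger_gap: 0.0003
grasp_force: 0.0
```

```bash
python3 -m jog '[[-1,-0.1,0,-0.2,0],[-1,0,0,-0.2,0],[-1,0,0,0,0]]'
python3 -m jog '[[-1,0,0,-0.1,0],[-1,0,0,0,0]]'
python3 -m jog '[[-1,0,0,-0.1,0],[-1,0,0,0,0]]'
python3 -m jog '[[-1,0,0,-0.1,0],[-1,0,0,0,0]]'
```

```text
time: 7.4
tool_pos: [0.4911, 0.0253, 0.0894]
ee_rot: [-180.0, 0.0, 19.0]
contact_force: [-0.1, -0.4, -0.2]
finger_gap: 0.0005
grasp_force: 0.0
time: 7.57
tool_pos: [0.4913, 0.0253, 0.0886]
ee_rot: [-180.0, 0.0, 19.0]
contact_force: [0.1, 0.1, 0.1]
finger_gap: 0.0003
grasp_force: 0.0
time: 7.73
tool_pos: [0.4914, 0.0254, 0.0876]
ee_rot: [-180.0, 0.0, 19.0]
contact_force: [0.3, -1.1, -0.3]
finger_gap: 0.0008
grasp_force: 0.0
time: 7.9
tool_pos: [0.4915, 0.0254, 0.0866]
ee_rot: [-180.0, -0.0, 19.0]
contact_force: [1.2, -0.2, 0.5]
finger_gap: 0.0005
grasp_force: 0.1
```

```bash
for i in 1; do
python3 -m jog '[[-1,0,0,-0.1,0],[-1,0,0,0,0]]'
python3 -m jog '[[-1,0,0,-0.1,0],[-1,0,0,0,0]]'
python3 -m jog '[[-1,0,0,-0.1,0],[-1,0,0,0,0]]'
python3 -m jog '[[-1,0,0,-0.1,0],[-1,0,0,0,0]]'
done | grep -E 'pos|force'
```

```text
tool_pos: [0.4915, 0.0254, 0.0859]
contact_force: [-1.6, -0.1, 3.3]
grasp_force: 1.6
tool_pos: [0.4916, 0.0254, 0.085]
contact_force: [-1.1, 0.3, 4.1]
grasp_force: 2.0
tool_pos: [0.4917, 0.0254, 0.0839]
contact_force: [-0.9, -0.2, 3.1]
grasp_force: 1.6
tool_pos: [0.4917, 0.0254, 0.0827]
contact_force: [0.1, 1.1, 3.0]
grasp_force: 1.3
```

```bash
for i in 1; do
python3 -m jog '[[-1,0,0,-0.1,0],[-1,0,0,0,0]]'
python3 -m jog '[[-1,0,0,-0.1,0],[-1,0,0,0,0]]'
python3 -m jog '[[-1,0,0,-0.1,0],[-1,0,0,0,0]]'
python3 -m jog '[[-1,0,0,-0.1,0],[-1,0,0,0,0]]'
python3 -m jog '[[-1,0,0,-0.05,0],[-1,0,0,0,0]]'
done | grep -E 'pos|force'
```

```text
tool_pos: [0.4917, 0.0254, 0.0817]
contact_force: [0.2, -0.4, 2.5]
grasp_force: 1.2
tool_pos: [0.4918, 0.0254, 0.0806]
contact_force: [0.6, 0.5, 2.6]
grasp_force: 0.9
tool_pos: [0.4916, 0.0254, 0.0796]
contact_force: [1.7, 0.4, 1.8]
grasp_force: 0.9
tool_pos: [0.4916, 0.0254, 0.0787]
contact_force: [1.5, -0.7, 2.9]
grasp_force: 1.2
tool_pos: [0.4917, 0.0254, 0.0785]
contact_force: [0.2, 0.7, 5.5]
grasp_force: 2.7
```

```bash
for i in 1; do
python3 -m jog '[[-1,0,0,-0.05,0],[-1,0,0,0,0]]'
python3 -m jog '[[-1,0,0,-0.05,0],[-1,0,0,0,0]]'
done | grep -E 'pos|force'
```

```text
tool_pos: [0.4918, 0.0254, 0.0783]
contact_force: [-1.2, 0.6, 9.3]
grasp_force: 4.4
tool_pos: [0.4919, 0.0255, 0.0781]
contact_force: [-1.7, -0.7, 12.3]
grasp_force: 6.2
```

```bash
python3 -m jog '[[-1,0,0,-0.02,0],[-1,0,0,0,0],[-1,0,0,0,0],[-1,0,0,0,0],[-1,0,0,0,0]]' | grep -E 'pos|force'
python3 - <<'E'
from h import *
im,d=read_camera("scene")
for n in ["claw_end","lever_end","keeper_bar","hook_seat"]:
    print(n,[(np.round(x['point'],4).tolist(),round(x['p'],2)) for x in landmark_of("scene",n)[:2]])
cv2.imwrite('pics/s3.png',cv2.resize(im[150:270,260:420,::-1],None,fx=5,fy=5,interpolation=cv2.INTER_CUBIC))
E
```

```text
tool_pos: [0.4919, 0.0254, 0.0781]
contact_force: [-3.2, -0.7, 13.1]
grasp_force: 6.8
claw_end [([0.4914, 0.0264, 0.0766], 0.67)]
lever_end [([0.5353, 0.0379, 0.1315], 0.73)]
keeper_bar [([0.494, 0.0259, 0.0686], 0.8), ([0.4943, 0.0235, 0.0657], 0.61)]
hook_seat [([0.4917, 0.0261, 0.0678], 0.49)]
```

View pics/s3.png

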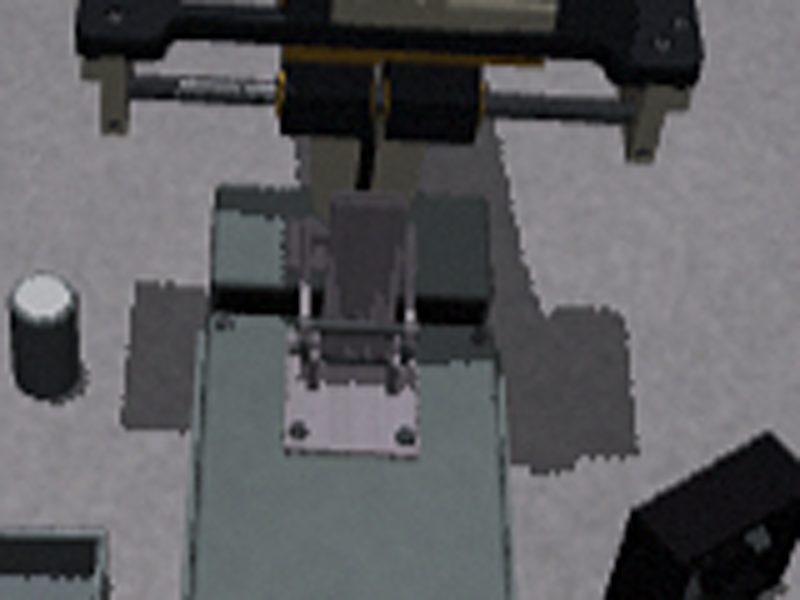

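Hooked and bedded at 13 N (claw_end at z 0.077, on the bar). Now lift, then sweep the lever back along its arc.

```bash
for i in 1; do
python3 -m jog '[[-1,0,0,0.3,0],[-1,0,0,1.5,0],[-1,0,0,1.5,0],[-1,0,0,1.5,0],[-1,0,0,0,0]]'
python3 -m jog '[[-1,0.47,0.16,0,0],[-1,0.47,0.16,0,0],[-1,0.47,0.16,0,0],[-1,0.47,0.16,0,0],[-1,0.47,0.16,0,0]]'
python3 -m jog '[[-1,0.47,0.16,0,0],[-1,0.47,0.16,0,0],[-1,0.47,0.16,0,0],[-1,0.4,0.14,0,0],[-1,0,0,0,0]]'
done | grep -E 'pos|force'
python3 - <<'E'
from h import *
im,d=read_camera("scene")
for n in ["claw_end","lever_end","keeper_bar","hook_seat"]:
    print(n,[(np.round(x['point'],4).tolist(),round(x['p'],2)) for x in landmark_of("scene",n)[:2]])
E
```

```text
tool_pos: [0.4924, 0.0254, 0.1268]
contact_force: [0.4, 0.2, 0.9]
grasp_force: 0.0
tool_pos: [0.5151, 0.0337, 0.1243]
contact_force: [-0.2, -0.4, 0.9]
grasp_force: 0.0
tool_pos: [0.5334, 0.0398, 0.1249]
contact_force: [-1.4, -0.9, -0.2]
grasp_force: 0.7
claw_end [([0.4933, 0.0261, 0.0752], 0.55)]
lever_end [([0.5458, 0.0444, 0.1336], 0.88)]
keeper_bar [([0.4957, 0.0246, 0.0659], 0.94)]
hook_seat [([0.4953, 0.0263, 0.0663], 0.66)]
```

```bash
for i in 1; do
python3 -m jog '[[-1,0.42,0.14,0,0],[-1,0.42,0.14,0,0],[-1,0.42,0.14,0,0],[-1,0.42,0.14,0,0],[-1,0,0,0,0]]'
python3 -m jog '[[-1,0.4,0.14,-0.15,0],[-1,0.4,0.14,-0.15,0],[-1,0.4,0.14,-0.15,0],[-1,0,0,0,0]]'
done | grep -E 'pos|force'
python3 - <<'E'
from h import *
im,d=read_camera("scene")
for n in ["claw_end","lever_end","keeper_bar","hook_seat"]:
    print(n,[(np.round(x['point'],4).tolist(),round(x['p'],2)) for x in landmark_of("scene",n)[:2]])
E
```

```text
tool_pos: [0.5502, 0.0453, 0.1246]
contact_force: [-2.6, -0.9, -1.4]
grasp_force: 1.3
tool_pos: [0.5626, 0.0496, 0.1202]
contact_force: [-3.4, -1.5, 0.8]
grasp_force: 1.2
claw_end []
lever_end [([0.5752, 0.0523, 0.1274], 0.82)]
keeper_bar [([0.4983, 0.0256, 0.0654], 0.61)]
hook_seat [([0.4972, 0.0305, 0.0685], 0.55)]
```

```bash
for i in 1; do
python3 -m jog '[[-1,0.37,0.13,-0.25,0],[-1,0.37,0.13,-0.25,0],[-1,0.36,0.12,-0.25,0],[-1,0,0,0,0]]'
python3 -m jog '[[-1,0.28,0.1,-0.34,0],[-1,0.28,0.1,-0.34,0],[-1,0.28,0.1,-0.34,0],[-1,0,0,0,0]]'
done | grep -E 'pos|force'
python3 - <<'E'
from h import *
im,d=read_camera("scene")
for n in ["claw_end","lever_end","keeper_bar","hook_seat"]:
    print(n,[(np.round(x['point'],4).tolist(),round(x['p'],2)) for x in landmark_of("scene",n)[:2]])
E
```

```text
tool_pos: [0.5737, 0.0534, 0.1126]
contact_force: [-1.2, -1.0, 0.1]
grasp_force: 0.8
tool_pos: [0.5821, 0.0564, 0.1023]
contact_force: [-1.0, -0.3, -0.4]
grasp_force: 0.2
claw_end []
lever_end [([0.599, 0.0621, 0.1069], 0.58)]
keeper_bar []
hook_seat []
```

```bash
for i in 1; do
python3 -m jog '[[-1,0.18,0.06,-0.4,0],[-1,0.18,0.06,-0.4,0],[-1,0.18,0.06,-0.4,0],[-1,0,0,0,0]]'
python3 -m jog '[[-1,0.09,0.03,-0.3,0],[-1,0.09,0.03,-0.3,0],[-1,0.05,0,-0.3,0],[-1,0,0,0,0]]'
done | grep -E 'pos|force'
python3 - <<'E'
from h import *
im,d=read_camera("scene")
for n in ["claw_end","lever_end","keeper_bar","hook_seat"]:
    print(n,[(np.round(x['point'],4).tolist(),round(x['p'],2)) for x in landmark_of("scene",n)[:2]])
E
```

```text
tool_pos: [0.5866, 0.058, 0.0898]
contact_force: [0.2, 0.2, 0.6]
grasp_force: 0.0
tool_pos: [0.5885, 0.0585, 0.081]
contact_force: [-0.9, -0.2, -1.2]
grasp_force: 0.0
claw_end []
lever_end [([0.6062, 0.0633, 0.0769], 0.67)]
keeper_bar [([0.55, -0.0736, 0.0029], 0.72)]
hook_seat [([0.555, 0.0447, 0.0052], 0.59)]
```

```bash
for i in 1; do
python3 -m jog '[[-1,0,0,-0.2,0],[-1,0,0,0,0]]'
python3 -m jog '[[-1,0,0,-0.15,0],[-1,0,0,0,0]]'
python3 -m jog '[[-1,0,0,-0.1,0],[-1,0,0,0,0]]'
done | grep -E 'pos|force'
```

```text
tool_pos: [0.5889, 0.0584, 0.0797]
contact_force: [0.7, 0.6, -0.6]
grasp_force: 0.0
tool_pos: [0.5888, 0.0585, 0.0781]
contact_force: [-0.3, 0.1, -0.2]
grasp_force: 0.0
tool_pos: [0.5888, 0.0585, 0.0771]
contact_force: [0.5, -0.6, 0.5]
grasp_force: 0.0
```

```bash
for i in 1; do
python3 -m jog '[[-1,0,0,-0.1,0],[-1,0,0,0,0],[-1,0,0,0,0]]'
python3 -m jog '[[-1,0,0,-0.05,0],[-1,0,0,0,0],[-1,0,0,0,0]]'
done | grep -E 'pos|force'
```

```text
tool_pos: [0.589, 0.0586, 0.0767]
contact_force: [-1.4, -0.9, 3.9]
grasp_force: 2.3
tool_pos: [0.589, 0.0586, 0.0766]
contact_force: [-3.3, -0.1, 8.5]
grasp_force: 4.1
```

Lever is hard on its closed stop (z 76.6 mm). Let go, retreat and check.

```bash
for i in 1; do
python3 -m jog '[[-1,0,0,0.5,0],[-1,0,0,2,0],[-1,0,0,3,0],[-1,0,0,3,0],[-1,0,0,3,0]]'
python3 -m jog '[[-1,-0.5,-3.5,2,0],[-1,-0.5,-3.5,0,0],[-1,-0.5,-3.5,0,0],[-1,-0.5,-3.5,0,0],[-1,-0.5,-3.5,0,0]]'
python3 -m jog '[[-1,-0.5,-3.5,0,0],[-1,-0.5,-3.5,0,0],[-1,-0.5,-3.5,0,0],[-1,-0.5,-3.5,0,0],[-1,0,0,0,0]]'
done | grep -E 'time|pos|force'
python3 - <<'E'
from h import *
O=np.array([.55,.0455])
for c in ["top","scene"]:
    im,d=read_camera(c)
    for n in ["claw_end","lever_end","lever_pivot","keeper_bar","hook_seat","fan","capacitor","screw_tray"]:
        for x in landmark_of(c,n)[:1]:
            p=np.array(x['point']); v=p[:2]-O; print(c,n,np.round(p,4),'X',round(float(v@[-.9455,-.3256]),4),round(x['p'],2))
    if c=="top": cv2.imwrite('pics/t4.png',cv2.resize(im[130:300,170:370,::-1],None,fx=3.5,fy=3.5,interpolation=cv2.INTER_CUBIC))
E
```

```text
time: 16.15
tool_pos: [0.5886, 0.0587, 0.1918]
contact_force: [0.4, -0.4, -0.7]
grasp_force: 0.0
time: 16.57
tool_pos: [0.5636, -0.1181, 0.2112]
contact_force: [-0.5, -0.4, 0.5]
grasp_force: 0.0
time: 16.98
tool_pos: [0.5411, -0.267, 0.2101]
contact_force: [-0.7, -1.6, -0.2]
grasp_force: 0.0
top claw_end [0.508  0.0264 0.0778] X 0.0459 0.66
top lever_end [0.6068 0.0664 0.0715] X -0.0605 0.98
top lever_pivot [0.5508 0.0438 0.0716] X -0.0002 0.97
top keeper_bar [0.5085 0.0264 0.0723] X 0.0455 0.67
top hook_seat [0.504  0.0293 0.0691] X 0.0488 0.75
top fan [ 0.5457  0.1712 -0.    ] X -0.0369 0.89
top capacitor [ 0.5436 -0.0729  0.0031] X 0.0446 0.75
top screw_tray [ 6.709e-01 -2.780e-02  3.000e-04] X -0.0904 0.69
scene claw_end [0.5044 0.033  0.076 ] X 0.0472 0.75
scene lever_end [0.603  0.0636 0.0726] X -0.056 0.81
scene lever_pivot [0.5493 0.0445 0.0744] X 0.001 0.84
scene keeper_bar [0.4998 0.0252 0.067 ] X 0.0541 0.64
scene hook_seat [0.5029 0.0318 0.068 ] X 0.049 0.77
scene fan [0.55   0.1677 0.003 ] X -0.0398 0.61
scene capacitor [ 0.5464 -0.0748  0.0009] X 0.0426 0.65
scene screw_tray [ 6.715e-01 -3.290e-02  3.000e-04] X -0.0894 0.81
```

View pics/t4.png

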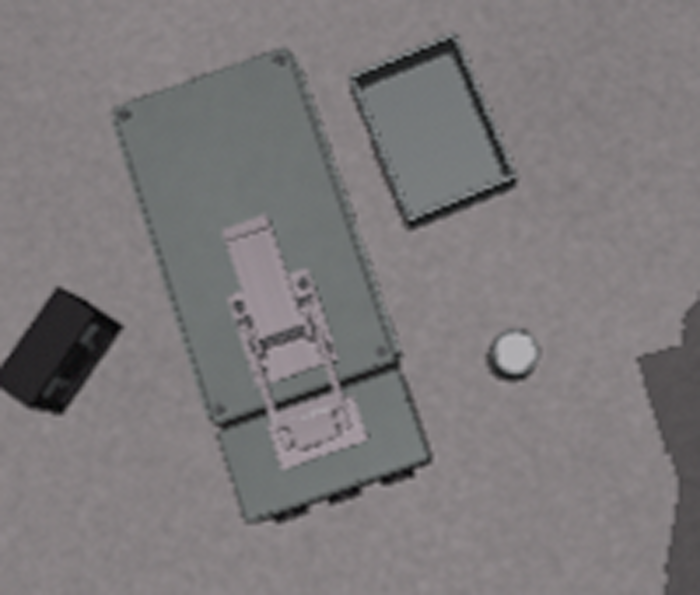

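The picture shows the lever flat (tip at 245,225), the claw over the bar (315,430) and the cover tight against the housing. The loose parts have not moved. Handing in.

```bash
python3 -c "
from station import *
print(job_done())"
```

```text
the job is handed in; nothing more can be done
None
```

The latch is closed and handed in at about 17 s of the 64 s allowed: claw bedded at about 13 N, lever down on its closed stop, cover tight against the housing in the last picture, and the arm clear; the judge's verdict was not shown.

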